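# Fit the drive axle into the gear unit

## Robot

A 6-joint arm with a two-finger parallel gripper is mounted at the origin on the work surface. World frame = base frame: x ahead of the robot, y to its left, z up, the work surface at z = 0. Lengths are in m, angles in rad, forces in N, time in s.
With the tool pointing down it reaches from about 0.3 to 0.875 m from the base axis. Payload 4.2 kg.
Tool frame: the origin (TCP) lies midway between the tips of the shut fingers; the grasp point (between the pads) lies 19 mm behind it; z points along the fingers, y is the line along which they close (so a half turn about z gives the same grasp; the last joint's range is limited). The gripper opens to 85 mm and grips with 20 to 120 N. Pads are 22 mm wide; open, the fingers measure 114 mm over their backs; the gripper's body (76 mm by 85 mm) begins 54 mm behind the grasp point. The pads swing forward as they close: fully open they stand 13 mm farther back than shut.
Start: joints at [-1.229, 0.32, 1.565, -0, 1.257, -0.02], TCP at [0.204, -0.538, 0.231] pointing down, gripper open.
Joint ranges: [-3.11, 3.11], [-0.84, 2.01], [0.21, 2.61], [-1.34, 4.49], [0.05, 2.63], [-2.56, 2.56]. Speed limits (rad/s): [2.57, 2.57, 3.14, 3.14, 3.14, 3.14].

## Interface

Orientations are given as a rotation vector (axis times angle).
In Python, from station import r gives the robot as it stands. The module is installed in compiled form; this text tells all that it offers.
- The arm moves only by the shell command python3 -m creep 'ROWS'. ROWS is JSON, a list of rows, each a list of 7 numbers: the shift along the tool's x, y, z scaled (see below), then the turn, a rotation vector about the tool's x, y, z scaled (see below), then the opening in per cent of the stroke, from 0 (shut) to 100 (fully open). A call has 1 to 12 rows; each row shifts and turns the commanded pose from where the row before left it, along the tool's axes as they then stand; what a row does not reach is not made up. The controller multiplies each number of a shift by 0.03 m and each number of a turn by 0.08 rad. A row lasts 1/12 s, in which the tool goes at most 41.7 mm and 7.16 degrees, less where a joint would pass 70% of its speed; a pose out of reach is approached as far as the arm can. A call with a number of a shift or a turn outside -1 to 1 is refused whole. A call with a gripper value outside its range is refused whole. The fingers move at their own pace and stop on an object; the grip force is fixed at half the most. Time passes only in rows, so rows that do not move let the fingers close. It gives the time, the measured TCP pose, the force, the opening and the grip force at its end, in the units of the state.
- r.observe(): the state, without advancing time (a new reading comes with each control period).
- r.read_camera(name): name is "side" or "top" or "wrist"; returns a dict with "image" (384x512x3 uint8, blue, green, red), "vertical_fov" (degrees; the focal length in pixels is half the picture's height over the tangent of half this angle, whatever the lens; pixels are square), "cx", "cy" (the principal point, pixels), "k1" (the pictures are not rectified: a ray, as slopes to the right and down, at radius r is drawn at 1 + k1 r^2 times it, then the intrinsics apply), "view" (4x4, takes a point from world to camera coordinates); the wrist camera has in their place "tool_from_camera" (4x4, takes a point from camera to tool coordinates, whose origin is the TCP and whose axes are the flange's). Camera axes: x right, y up, looking along -z (the intrinsics and any distortion apply to the point x, -y, -z); pixel columns grow to the right and rows downward; lengths in m; the calibration is good to about 2 mm. A picture is of the moment at which its call begins: read the wrist's pose just before it. There is no depth.
- r.sign_off(): hands the job in; it is judged then, once.
The state is a dict: "time_s": time; "joint_pos": joint angles; "joint_velocities": joint speeds; "effort": joint torques, N m; "tcp_pos": TCP position; "tcp_rot": TCP orientation; "ft_force": force on the tool from outside, world axes, zero at the start; "wrist_torque": the same for the moment, N m; "grip_width": opening from 0.0 (shut) to 1.0 (fully open); "grip_force": force on a finger pad.
Only numpy, scipy, OpenCV 4.12 (cv2) and the standard library are available. Lean on these libraries where they do the work, as an engineer would, in place of code of your own. Each camera call takes 0.05 s, during which the arm holds its last target. There are 200 camera calls.

## Task

Draw the aluminium axle with the red hub forward out of its rack and slide its tapered tip partway into the bore of the blue gear unit, let go with it resting in the bore, then take it again further back by the red hub and push it fully home. Spacers inside make the bore's depth different each time, so feel for the end: the seat at the bottom slides a little under a firm push before it stops solid. Be gentle, never pressing the axle against the gear unit with more than 35 N, leave the axle in the bore, and leave the other things on the desk where they are.

Things in the scene. Friction and masses are not known exactly. Their poses are not given: they have to be found in the camera images.
- axle: Round aluminium axle 200 mm long, 12 mm diameter, the last 6 mm of its tip tapering to 7 mm; at the rear a red plastic hub 18 mm diameter, 35 mm long. 0.08 to 0.16 kg. Origin on its centre line at mid-length: tip 100 mm along its -y, hub's rear end 100 mm along its +y. Centre of mass about 15 mm from the origin towards the hub.
- axle_tip (a point): Centre of the axle's tapered front end, 100 mm from its origin along the axle's -y.
- axle_hub (a point): Middle of the red hub, on the axle's centre line, 82.5 mm from its origin along the axle's +y, so 182.5 mm behind the tip.
- rack: Fixed green axle rack, base 84 x 225 x 8 mm. Origin on the table under the middle of the stored axle (which starts up to 3 mm off along y). The axle lies level along the rack's y, tip to -y, centre line 45 mm above the table, in two open V rests, 6 to 8 mm wide and 30 mm across: at y = -90 mm under the axle and y = +83 mm under the hub.
- cover (a point): Middle of the top of the rack's clear cover (axes as the rack's). Cover and side walls, 59 mm wide over all, run from rack y = +47 to +115 mm, underside 66 and top 69 mm above the table, with a wall behind. The hub is under it: grip the axle ahead of the cover, draw it 58 to 70 mm along the rack's -y, then lift. It may be raised up to 10 mm under the cover.
- gearunit: Fixed blue block 64 wide (x) x 175 long (y -175 to 0) mm, top 76 mm above the table, on a plywood board 100 x 215 x 6 mm, black motor behind, gears on its +x side. Origin on the table under the bore's mouth. The round level bore, 13.5 mm diameter, opens in the +y face in a flat yellow ring and runs along -y.
- mouth (a point): Centre of the bore's mouth, on the block's +y face, 50 mm above the table; axes as the gear unit's (the greased bore runs along -y). An axle let go partway droops in the bore's 1.5 mm play (tip up, hub down, about 1 degree). When home, 48 to 82 mm of the axle, hub included, stay outside.
- seat (a joint): How far the hidden seat in the bore is pushed in (m): 0 untouched, 0.006 home on the solid stop. The tip first meets it 112 to 146 mm from the mouth, different each time and not visible; it then resists with about 6 N for 6 mm and stops solid. No spring: it stays where it is left.
- phone: Black smartphone 75 x 150 x 9 mm lying on the desk, origin at the centre of its underside. Leave it alone.
- pencilcase: Black pencil case with coloured dots 90 x 210 x 55 mm, origin at the centre of its underside. Leave it alone.
- screwdriver: Screwdriver lying on the desk, about 200 mm long. Leave it alone.
- wheel_a: Small rubber-tyred wheel with yellow rim lying flat, 60 mm diameter, 22 mm high, origin at the centre of its underside. Leave it alone.
- wheel_b: A second wheel like it. Leave it alone.
- servo: Small black servo motor 54 x 20 x 45 mm with a white horn, origin at the centre of its underside. Leave it alone.
Mind the look-alikes: they are no part of the job. What is shaped like the axle but green or yellow is not meant.

How it is judged:
On the way:
1. the axle rests partway in the bore (tip 25 to 105 mm inside), let go by the gripper (x of axle_tip in the frame of mouth between -0.004 and 0.004 m and z of axle_tip in the frame of mouth between -0.004 and 0.004 m and y of axle_tip in the frame of mouth between -0.105 and -0.025 m and contact force between the fingers and axle below 0.1 N), for 0.1 s.
At the end, for the whole second after the job is handed in: The seat at the bottom of the bore is pushed in to its stop (at least 4.5 of its 6 mm) by the axle, whose tip is in the bore more than 110 mm deep, in line with it within 0.06 rad; axle at rest and released (x of axle_tip in the frame of mouth between -0.004 and 0.004 m and z of axle_tip in the frame of mouth between -0.004 and 0.004 m and value of joint seat above 0.0045 m and y of axle_tip in the frame of mouth below -0.11 m and angle between the y axis of axle and the y axis of gearunit, either way round below 0.06 rad and linear speed of axle below 0.02 m/s); the robot touches nothing.
It fails at once if the axle is pressed against the gear unit (its bore, face or seat) with more than 35 N (contact force between axle and gearunit above 35 N).
It fails at once if a bystander (phone, pencil case, screwdriver, wheel or servo) is moved by more than 30 mm (distance of any of phone, pencilcase, screwdriver, wheel_a, wheel_b, servo from where it was at the start of the episode above 0.03 m).
It also fails if it takes over 58 s, if anything falls off the work surface, if the arm or the gripper's body presses on something with over 40 N, if the wrist force passes 120 N, or if a joint passes its speed limit or range.

## Working session

There is one attempt and no reset: what is moved stays moved. The work goes in short steps, Python scripts to look and compute and a shell command to move; the robot and the scene stay as the last step left them, time stands still between calls to the robot, and variables do not carry over. Pictures are saved under pics/ and viewed, at most 10 in all, crops included, and the job is handed in when it is done.

```bash
mkdir -p pics; cat > h.py <<'E'
import numpy as np,cv2
from scipy.spatial.transform import Rotation as R
from station import r
def K(c):
    h,w=c["image"].shape[:2]; f=h/2/np.tan(np.radians(c["vertical_fov"])/2)
    return np.array([[f,0,c["cx"]],[0,f,c["cy"]],[0,0,1]]),np.array([c["k1"],0,0,0,0.])
def view(c,o):
    if "view" in c: return np.array(c["view"])
    T=np.eye(4);T[:3,:3]=R.from_rotvec(o["tcp_rot"]).as_matrix();T[:3,3]=o["tcp_pos"]
    return np.linalg.inv(T@np.array(c["tool_from_camera"]))
def ray(c,o,px):
    k,d=K(c);V=np.linalg.inv(view(c,o))
    p=cv2.undistortPoints(np.array([[px]],float),k,d)[0,0]
    return V[:3,3],V[:3,:3]@np.array([p[0],-p[1],-1])
def at_z(c,o,px,z):
    a,b=ray(c,o,px);return a+b*(z-a[2])/b[2]
def proj(c,o,P):
    k,d=K(c);V=view(c,o);P=np.atleast_2d(P);q=(V[:3,:3]@P.T).T+V[:3,3];q=q*[1,-1,-1]
    return cv2.projectPoints(q,np.zeros(3),np.zeros(3),k,d)[0][:,0]
E
python3 - <<'E'
from h import *
import pickle
o=r.observe();C={n:r.read_camera(n) for n in("side","top","wrist")}
pickle.dump((o,C),open("s0.pkl","wb"))
print({k:np.round(v,3) for k,v in o.items()})
for n in C: print(n,C[n]["vertical_fov"],C[n]["k1"],np.round(view(C[n],o),2).tolist())
cv2.imwrite("pics/a.png",cv2.resize(C["top"]["image"],(800,600)))
cv2.imwrite("pics/b.png",cv2.resize(C["side"]["image"],(800,600)))
E
```

```text
{'time_s': np.float64(0.0), 'joint_pos': array([-1.229,  0.32 ,  1.566, -0.   ,  1.257, -0.02 ]), 'joint_velocities': array([ 0.001,  0.001, -0.   , -0.001, -0.   ,  0.   ]), 'effort': array([-2.0000e-03, -4.1553e+01, -2.3416e+01, -0.0000e+00,  8.0000e-03,
       -0.0000e+00]), 'tcp_pos': array([ 0.203, -0.537,  0.23 ]), 'tcp_rot': array([-3.089, -0.565,  0.   ]), 'ft_force': array([-0.386, -0.6  ,  0.171]), 'wrist_torque': array([-0.028,  0.011, -0.014]), 'grip_force': np.float64(0.0), 'grip_width': np.float64(1.003)}
side 49.131885901460095 -0.04705233346664181 [[0.97, -0.23, -0.0, -0.51], [0.17, 0.7, 0.7, -0.15], [-0.16, -0.68, 0.72, -1.04], [0.0, 0.0, 0.0, 1.0]]
top 52.48894427217734 -0.04899362356059085 [[0.01, -1.0, 0.01, -0.02], [0.99, 0.01, 0.16, -0.53], [-0.16, 0.01, 0.99, -0.91], [0.0, 0.0, 0.0, 1.0]]
wrist 68.27058004507145 0.0129792032347809 [[0.35, -0.93, -0.0, -0.57], [0.89, 0.34, -0.32, 0.04], [0.3, 0.11, 0.95, -0.38], [0.0, 0.0, 0.0, 1.0]]
```

View pics/a.png

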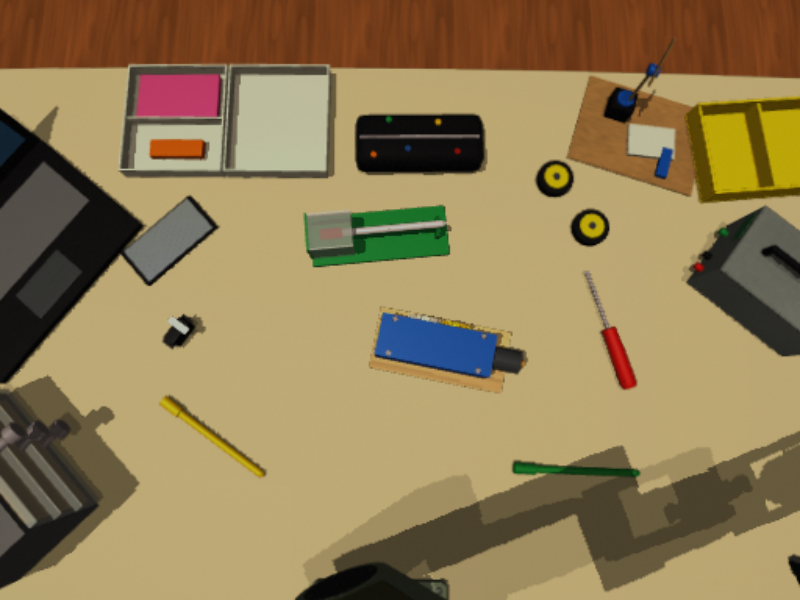

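View pics/b.png

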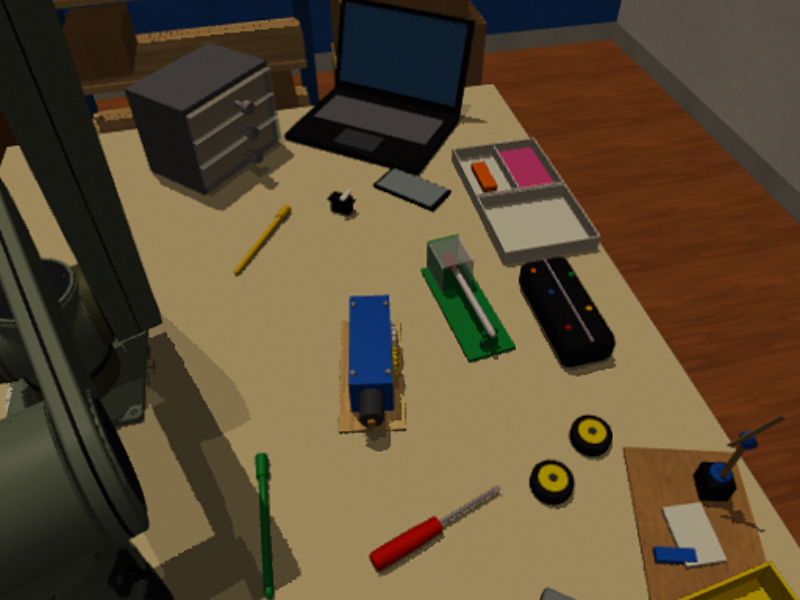

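The top picture (800x600) shows these candidates for the axle:
- The metal rod with the red hub under the clear cover of the green rack, (330–445, 230).
- The yellow look-alike at (212, 435).
- The green look-alike at (575, 470).

I choose the one in the rack. Its tip points right (-y). The gear unit is at (437, 345), with its mouth face on the left at about (377, 335) and the motor on the right. Next is a close crop.

```bash
python3 - <<'E'
from h import *
import pickle
o,C=pickle.load(open("s0.pkl","rb"))
im=C["top"]["image"][125:255,185:345]
cv2.imwrite("pics/c.png",cv2.resize(im,None,fx=4.6,fy=4.6,interpolation=cv2.INTER_CUBIC))
E
```

```text
(no output)
```

View pics/c.png

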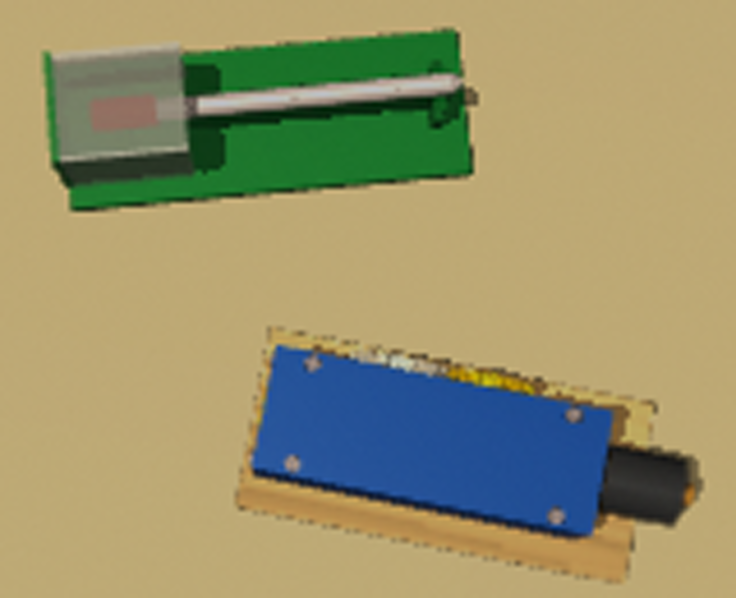

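The crop confirms the red hub under the clear cover at (125, 112) and the bare tip at (463, 82). The block's top corners are (275,346), (613,409), (590,536) and (253,472), with the mouth face on the left. The rack base corners are (458,30), (472,174) and (71,210).

```bash
python3 - <<'E'
from h import *
import pickle
o,C=pickle.load(open("s0.pkl","rb"))
f=lambda p:(np.array(p)+.5)/4.6-.5+[185,125]
c=C["top"]
B=[at_z(c,o,f(p),.076) for p in[(275,346),(613,409),(590,536),(253,472)]]
print(np.round(B,4).tolist(),[np.linalg.norm(B[i]-B[i-1]).round(4) for i in range(4)])
y=(B[0]-B[1])+(B[3]-B[2]);print("yaw gear",np.degrees(np.arctan2(-y[0],y[1])),"mouth",(B[0]+B[3])/2, "from centre", sum(B)/4+y/np.linalg.norm(y)*.0875)
G=[at_z(c,o,f(p),.008) for p in[(458,30),(472,174),(71,210)]]
print(np.round(G,4).tolist(),[np.linalg.norm(G[i]-G[i-1]).round(4) for i in range(3)])
y=G[2]-G[1];print("yaw rack",np.degrees(np.arctan2(-y[0],y[1])),"centre",(G[0]+G[2])/2)
A=[at_z(c,o,f(p),.045) for p in[(463,82),(195,106),(92,113)]]
y=A[1]-A[0];print(np.round(A,4).tolist(),"axle yaw",np.degrees(np.arctan2(-y[0],y[1])),np.linalg.norm(A[2]-A[0]))
E
```

```text
[[0.5058, -0.0001, 0.076], [0.4751, -0.1724, 0.076], [0.4109, -0.1597, 0.076], [0.4416, 0.0102, 0.076]] [np.float64(0.0651), np.float64(0.175), np.float64(0.0655), np.float64(0.1727)]
yaw gear -10.18340084016018 mouth [0.47370961 0.00503855 0.076     ] from centre [0.47381404 0.00561989 0.076     ]
[[0.696, -0.1004, 0.008], [0.6126, -0.1078, 0.008], [0.5899, 0.115, 0.008]] [np.float64(0.2401), np.float64(0.0837), np.float64(0.2239)]
yaw rack 5.817997818586013 centre [0.64296763 0.00731016 0.008     ]
[[0.6549, -0.0996, 0.045], [0.64, 0.045, 0.045], [0.6356, 0.1004, 0.045]] axle yaw 5.890343923050301 0.20099396735993336
```

```bash
cat >> h.py <<'E'
def go(p,yaw,tilt=0,o=None):
    "tool-frame units to reach TCP p with tool x at yaw deg (tool down)"
    o=o or r.observe();M=R.from_rotvec(o["tcp_rot"]).as_matrix()
    c,s=np.cos(np.radians(yaw)),np.sin(np.radians(yaw))
    T=np.array([[c,s,0],[s,-c,0],[0,0,-1]])
    print("t",o["time_s"],"tcp",np.round(o["tcp_pos"],4),"F",np.round(o["ft_force"],1),"gw",o["grip_width"])
    print("shift",np.round(M.T@(np.array(p)-o["tcp_pos"])/.03,3),"turn",np.round(R.from_matrix(M.T@T).as_rotvec()/.08,3))
E
python3 -m creep '[[0,0,0,0,0,-1,100],[0,0,0,0,0,-1,100],[0,0,0,0,0,-1,100],[0,0,0,0,0,-1,100],[0,0,0,0,0,-1,100],[0,0,0,0,0,-1,100],[0,0,0,0,0,-1,100],[0,0,0,0,0,-1,100],[0,0,0,0,0,-1,100],[0,0,0,0,0,-1,100],[0,0,0,0,0,-1,100],[0,0,0,0,0,-1,100]]'
python3 -m creep '[[0,0,0,0,0,-1,100],[0,0,0,0,0,-1,100],[0,0,0,0,0,-1,100],[0,0,0,0,0,-1,100],[0,0,0,0,0,-0.4,100],[0,0,0,0,0,0,100]]'
python3 -c 'from h import *;go([.643,.015,.18],95.85)'
```

```text
time_s: 1.15
tcp_pos: [0.2035, -0.5376, 0.2309]
tcp_rot: [-2.476, -1.933, -0.0]
ft_force: [1.0, -0.5, 0.1]
grip_width: 1.002
grip_force: 0.0
time_s: 1.65
tcp_pos: [0.2035, -0.5376, 0.231]
tcp_rot: [-2.103, -2.333, -0.0]
ft_force: [0.6, 0.6, -0.5]
grip_width: 1.001
grip_force: 0.0
t 1.65 tcp [ 0.2035 -0.5376  0.231 ] F [ 0.6  0.6 -0.5] gw 1.000547756633071
shift [16.807 16.476  1.708] turn [-0.002 -0.008  0.017]
```

```bash

python3 -m creep '[[0.9,0.88,0,0,0,0,100],[0.9,0.88,0,0,0,0,100],[0.9,0.88,0,0,0,0,100],[0.9,0.88,0,0,0,0,100],[0.9,0.88,0,0,0,0,100],[0.9,0.88,0,0,0,0,100],[0.9,0.88,0,0,0,0,100],[0.9,0.88,0,0,0,0,100],[0.9,0.88,0,0,0,0,100],[0.9,0.88,0,0,0,0,100],[0.9,0.88,0,0,0,0,100],[0.9,0.88,0,0,0,0,100]]'
python3 -m creep '[[0.9,0.88,0.2,0,0,0,100],[0.9,0.88,0.2,0,0,0,100],[0.9,0.88,0.2,0,0,0,100],[0.9,0.88,0.2,0,0,0,100],[0.9,0.88,0.2,0,0,0,100],[0.9,0.88,0.2,0,0,0,100],[0.6,0.6,0.5,0,0,0,100],[0,0,0,0,0,0,100],[0,0,0,0,0,0,100]]'
python3 - <<'E'
from h import *
go([.6431,.0148,.026],95.85)
o=r.observe();c=r.read_camera("wrist")
im=c["image"]; cv2.imwrite("pics/d.png",cv2.resize(im,(768,576),interpolation=cv2.INTER_CUBIC))
import pickle;pickle.dump((o,c),open("s1.pkl","wb"))
print(np.round(proj(c,o,[[.6549,-.0996,.045],[.64,.045,.045],[.4737,.0053,.05]])*1.5,0).tolist())
E
```

```text
time_s: 2.65
tcp_pos: [0.4861, -0.1812, 0.2313]
tcp_rot: [2.105, 2.332, -0.0]
ft_force: [-0.1, -0.9, -0.0]
grip_width: 1.0
grip_force: 0.0
time_s: 3.4
tcp_pos: [0.6419, 0.0153, 0.1785]
tcp_rot: [-2.101, -2.333, 0.004]
ft_force: [-1.0, -0.6, 0.3]
grip_width: 0.996
grip_force: 0.0
t 3.4 tcp [0.6419 0.0153 0.1785] F [-1.  -0.6  0.3] gw 0.9956176500396536
shift [-0.021  0.054  5.084] turn [-0.043  0.001  0.031]
[[382.0, 417.0], [383.0, 228.0], [124.0, 262.0]]
```

View pics/d.png

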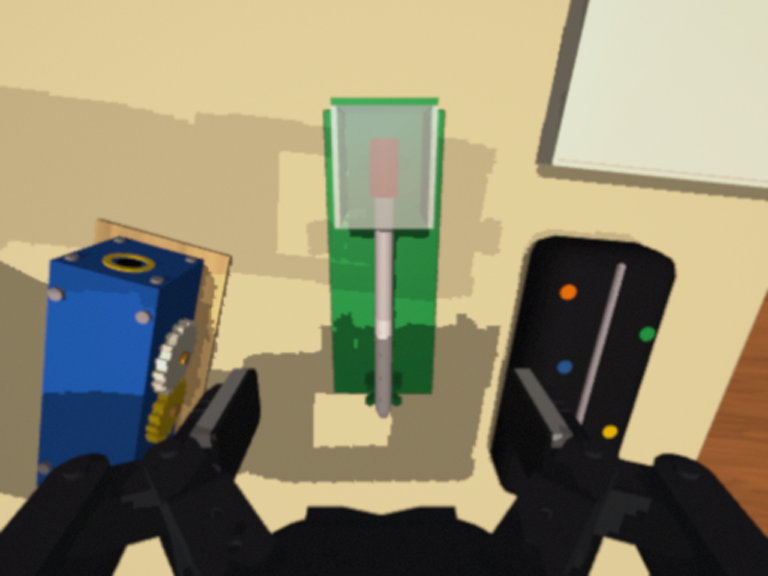

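The wrist view agrees with the estimate. The axle runs from the tip at (383,415) to the cover edge at (383,230), the hub is at (384,168), and the bore mouth is at (129,262). I descend and grip.

```bash

python3 -m creep '[[-0.02,0.05,0.8,-0.04,0,0.03,50],[0,0,0.8,0,0,0,50],[0,0,0.8,0,0,0,50],[0,0,0.8,0,0,0,50],[0,0,0.8,0,0,0,50],[0,0,0.6,0,0,0,50],[0,0,0.4,0,0,0,50],[0,0,0.05,0,0,0,50],[0,0,0,0,0,0,50],[0,0,0,0,0,0,50]]'
python3 -m creep '[[0,0,0,0,0,0,0],[0,0,0,0,0,0,0],[0,0,0,0,0,0,0],[0,0,0,0,0,0,0],[0,0,0,0,0,0,0],[0,0,0,0,0,0,0],[0,0,0,0,0,0,0],[0,0,0,0,0,0,0]]'
python3 -c 'from h import *;go([.6431+.0066,.0148-.0637,.03],95.85)'
```

```text
time_s: 4.28
tcp_pos: [0.6452, 0.0133, 0.0303]
tcp_rot: [2.105, 2.326, 0.006]
ft_force: [-0.5, 0.2, 0.3]
grip_width: 0.499
grip_force: 0.0
time_s: 4.95
tcp_pos: [0.6434, 0.0137, 0.0301]
tcp_rot: [2.105, 2.33, 0.002]
ft_force: [-3.9, -1.7, 4.9]
grip_width: 0.109
grip_force: 58.5
t 4.95 tcp [0.6434 0.0137 0.0301] F [-3.9 -1.7  4.9] gw 0.10887524248732065
shift [-2.096e+00 -1.000e-03  4.000e-03] turn [ 0.023  0.005 -0.014]
```

```bash

python3 -m creep '[[0,0,-0.08,0,0,0,0],[0,0,-0.08,0,0,0,0],[-0.3,0,0,0,0,0,0],[-0.4,0,0,0,0,0,0],[-0.4,0,0,0,0,0,0],[-0.4,0,0,0,0,0,0],[-0.4,0,0,0,0,0,0],[-0.25,0,0,0,0,0,0],[0,0,0,0,0,0,0],[0,0,0,0,0,0,0]]'
python3 -c 'from h import *;go([.6434+.0066,.0137-.0637,.03],95.85)'
```

```text
time_s: 5.78
tcp_pos: [0.6507, -0.0511, 0.0335]
tcp_rot: [2.108, 2.327, 0.004]
ft_force: [-0.4, 1.0, -0.7]
grip_width: 0.115
grip_force: 58.4
t 5.7833 tcp [ 0.6507 -0.0511  0.0335] F [-0.4  1.  -0.7] gw 0.11538602059227032
shift [ 0.038 -0.019  0.115] turn [ 0.037 -0.004 -0.038]
```

```bash

python3 -m creep '[[0,0,-0.4,0,0,0,0],[0,0,-0.8,0,0,0,0],[0,0,-0.8,0,0,0,0],[0,0,-0.8,0,0,0,0],[0,0,-0.8,0,0,0,0],[0,0,-0.4,0,0,0,0],[0,0,0,0,0,0.9,0],[0,0,0,0,0,0.9,0],[0,0,0,0,0,0.9,0],[0,0,0,0,0,0.8,0],[0,0,0,0,0,0,0],[0,0,0,0,0,0,0]]'
python3 -c 'from h import *;go([.4992,.1482,.15],79.8)'
```

```text
time_s: 6.78
tcp_pos: [0.6504, -0.0497, 0.1544]
tcp_rot: [2.407, 2.015, 0.005]
ft_force: [0.1, 0.5, -0.8]
grip_width: 0.109
grip_force: 58.5
t 6.7833 tcp [ 0.6504 -0.0497  0.1544] F [ 0.1  0.5 -0.8] gw 0.10892166826453221
shift [ 5.607 -6.122  0.129] turn [ 0.047 -0.013  0.014]
```

```bash

python3 -m creep '[[0.4,-0.4,0,0,0,0,0],[0.6,-0.65,0,0,0,0,0],[0.7,-0.77,0,0,0,0,0],[0.7,-0.77,0,0,0,0,0],[0.7,-0.77,0,0,0,0,0],[0.7,-0.77,0,0,0,0,0],[0.7,-0.77,0,0,0,0,0],[0.6,-0.65,0,0,0,0,0],[0.4,-0.45,0,0,0,0,0],[0.1,-0.12,0,0.04,0,0.02,0],[0,0,0,0,0,0,0],[0,0,0,0,0,0,0]]'
python3 - <<'E'
from h import *
go([.4992,.1482,.045],79.8)
o=r.observe();C={n:r.read_camera(n) for n in("wrist","top","side")}
import pickle;pickle.dump((o,C),open("s2.pkl","wb"))
M=[.4736,.0055,.05]
print(np.round(proj(C["wrist"],o,M)*1.5,0).tolist(),np.round(proj(C["top"],o,M),0).tolist(),np.round(proj(C["side"],o,M),0).tolist())
w=C["wrist"]["image"];
cv2.imwrite("pics/e.png",cv2.resize(w,(768,576),interpolation=cv2.INTER_CUBIC))
E
```

```text
time_s: 7.78
tcp_pos: [0.5002, 0.1476, 0.1536]
tcp_rot: [2.411, 2.013, 0.002]
ft_force: [-0.4, 0.1, -1.3]
grip_width: 0.114
grip_force: 58.6
t 7.7833 tcp [0.5002 0.1476 0.1536] F [-0.4  0.1 -1.3] gw 0.11412281111105656
shift [ 0.011 -0.042  3.619] turn [ 0.015 -0.01  -0.021]
[[379.0, 478.0]] [[242.0, 215.0]] [[235.0, 196.0]]
```

View pics/e.png

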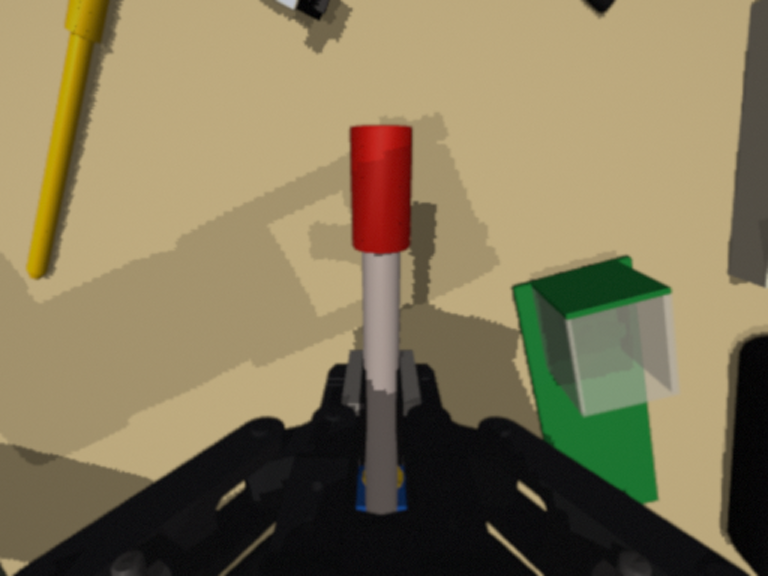

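The wrist view shows the axle held straight, with the hub at (381,190) and the tip hanging ahead at (381,510). The yellow ring of the mouth lies behind it at (384,478). I lower to bore height and compare tip and mouth from the top and side cameras.

```bash

python3 -m creep '[[0.01,-0.04,0.4,0,0,0,0],[0,0,0.7,0,0,0,0],[0,0,0.7,0,0,0,0],[0,0,0.7,0,0,0,0],[0,0,0.7,0,0,0,0],[0,0,0.5,0,0,0,0],[0,0,0.23,0,0,0,0],[0,0,0,0,0,0,0],[0,0,0,0,0,0,0]]'
python3 - <<'E'
from h import *
go([.4992,.1482,.0351],79.8)
o=r.observe();C={n:r.read_camera(n) for n in("top","side")}
import pickle;pickle.dump((o,C),open("s3.pkl","wb"))
o1,c1=pickle.load(open("s1.pkl","rb"))
print("mouth from wrist d", at_z(c1,o1,(np.array([129,262])+.5)/1.5-.5,.05))
t=C["top"]["image"][150:250,180:280];s=C["side"]["image"][130:230,190:290]
cv2.imwrite("pics/f.png",np.hstack([cv2.resize(i,(400,400),interpolation=cv2.INTER_CUBIC) for i in(t,s)]))
E
```

```text
time_s: 8.68
tcp_pos: [0.4992, 0.148, 0.0354]
tcp_rot: [-2.414, -2.01, -0.001]
ft_force: [0.3, 0.4, -1.0]
grip_width: 0.111
grip_force: 58.6
t 8.6833 tcp [0.4992 0.148  0.0354] F [ 0.3  0.4 -1. ] gw 0.11059569824793386
shift [ 0.007 -0.001  0.012] turn [ 0.002 -0.011 -0.046]
mouth from wrist d [0.47687297 0.00562695 0.05      ]
```

View pics/f.png

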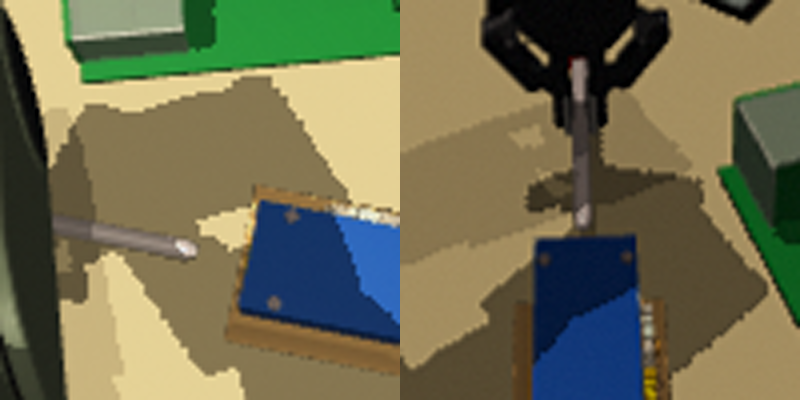

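Top (left half): the tip is at (195,251) and the front corners of the block top are at (262,200) and (240,310). Side (right half): the tip is at (585,222) and the block's front top corners are at (535,240) and (635,236).

```bash
python3 - <<'E'
from h import *
import pickle
o,C=pickle.load(open("s3.pkl","rb"))
t=lambda p:(np.array(p)+.5)/4-.5+[180,150]
s=lambda p:(np.array(p)-[400,0]+.5)/4-.5+[190,130]
yaw=np.radians(-10.2);Y=np.array([-np.sin(yaw),np.cos(yaw),0]);X=np.array([Y[1],-Y[0],0])
M0=np.array([.4736,.0055,.05])
def rep(n,P): d=P-M0;print(n,np.round(P,4),"lat %.1f along %.1f z %.1f mm"%(d@X*1e3,d@Y*1e3,d[2]*1e3))
T=C["top"];S=C["side"]
for n,p in[("c1",(262,200)),("c2",(240,310))]: rep("top "+n,at_z(T,o,t(p),.076))
for n,p in[("c1",(535,240)),("c2",(635,236))]: rep("side "+n,at_z(S,o,s(p),.076))
rep("top tip",at_z(T,o,t((194,250)),.05));rep("top back",at_z(T,o,t((70,229)),.05))
rep("side tip",at_z(S,o,s((585,220)),.05));rep("side back",at_z(S,o,s((580,80)),.05))
a,u=ray(T,o,t((194,250)));b,v=ray(S,o,s((585,220)))
k=np.linalg.lstsq(np.c_[u,-v],b-a,rcond=None)[0];rep("tri",(a+u*k[0]+b+v*k[1])/2);print(np.linalg.norm(a+u*k[0]-b-v*k[1]))
E
python3 - <<'E'
E
```

```text
top c1 [ 0.5063 -0.0019  0.076 ] lat 33.5 along -1.4 z 26.0 mm
top c2 [0.4418 0.0102 0.076 ] lat -32.1 along -1.0 z 26.0 mm
side c1 [0.4451 0.0089 0.076 ] lat -28.7 along -1.7 z 26.0 mm
side c2 [ 0.5072 -0.0024  0.076 ] lat 34.5 along -1.8 z 26.0 mm
top tip [0.4791 0.039  0.05  ] lat -0.5 along 33.9 z 0.0 mm
top back [0.4911 0.1138 0.05  ] lat -2.0 along 109.7 z 0.0 mm
side tip [0.4832 0.0437 0.05  ] lat 2.7 along 39.3 z 0.0 mm
side back [0.5071 0.1819 0.05  ] lat 1.7 along 179.6 z 0.0 mm
tri [0.4805 0.0386 0.0553] lat 0.9 along 33.8 z 5.3 mm
0.0037398851075559343
```

```bash

python3 -m creep '[[-0.2,0.033,0,0,0,-0.04,0],[-0.3,0,0,0,0,0,0],[-0.2,0,0,0,0,0,0],[-0.05,0,0,0,0,0,0],[0,0,0,0,0,0,0],[0,0,0,0,0,0,0]]'
python3 - <<'E'
from h import *
o=r.observe();C={n:r.read_camera(n) for n in("top","side")}
import pickle;pickle.dump((o,C),open("s4.pkl","wb"))
print(o["tcp_pos"],R.from_rotvec(o["tcp_rot"]).as_matrix().round(4).tolist())
t=C["top"]["image"][185:235,200:250];s=C["side"]["image"][150:200,210:260]
cv2.imwrite("pics/g.png",np.hstack([cv2.resize(i,(400,400),interpolation=cv2.INTER_CUBIC) for i in(t,s)]))
E
```

```text
time_s: 9.28
tcp_pos: [0.4956, 0.1257, 0.0354]
tcp_rot: [-2.41, -2.014, -0.001]
ft_force: [0.3, 0.2, -1.4]
grip_width: 0.118
grip_force: 58.6
[0.49559951 0.1257326  0.03541893] [[0.1775, 0.9841, 0.0004], [0.9841, -0.1775, 0.001], [0.001, 0.0002, -1.0]]
```

View pics/g.png

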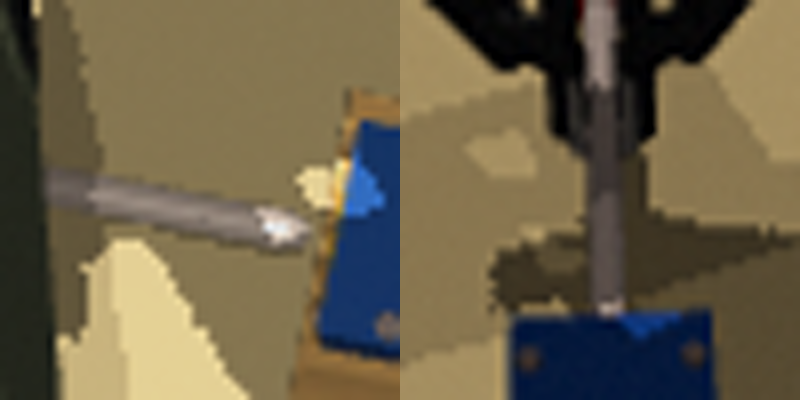

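Top: the axle centre line runs (60,186) to (270,226) and the tip end is at (313,235). The block's front edge runs (362,122) to (318,345). Side: the axle centre is at (601,100) and (608,290), and the block corners are at (510,318) and (713,311).

```bash
python3 - <<'E'
from h import *
import pickle
from scipy.optimize import least_squares
o,C=pickle.load(open("s4.pkl","rb"))
o0,C0=pickle.load(open("s0.pkl","rb"))
T=C["top"];S=C["side"]
t=lambda p:(np.array(p)+.5)/8-.5+[200,185]
s=lambda p:(np.array(p)-[400,0]+.5)/8-.5+[210,150]
f=lambda p:(np.array(p)+.5)/4.6-.5+[185,125]
yaw=np.radians(-10.2);Y=np.array([-np.sin(yaw),np.cos(yaw),0]);X=np.array([Y[1],-Y[0],0])
M0=np.array([.4736,.0055,.05])
def blk(q):
    y=q[2];Yb=np.array([-np.sin(y),np.cos(y),0]);Xb=np.array([Yb[1],-Yb[0],0]);m=np.array([q[0],q[1],.076])
    return m+.032*Xb,m-.032*Xb,m+.032*Xb-.175*Yb,m-.032*Xb-.175*Yb
def lat(P):d=P-M0;return (d@X*1e3).round(2),(d@Y*1e3).round(2)
# per-camera block fit
def ft(q):
    b=blk(q);return np.r_[proj(T,o,[b[0],b[1]])-[t((362,122)),t((318,345))], proj(C0["top"],o,b)-[f(p) for p in[(275,346),(253,472),(613,409),(590,536)]]].ravel()
def fs(q):
    b=blk(np.r_[q,yaw]);return (proj(S,o,[b[0],b[1]])-[s((713,311)),s((510,318))]).ravel()
a=least_squares(ft,[.4736,.0055,yaw],x_scale=[.01,.01,.1]).x;b=least_squares(fs,[.4736,.0055],x_scale=.01).x
print("top blk",lat(np.r_[a[:2],.05]),np.degrees(a[2]));print("side blk",lat(np.r_[b,.05]))
for n,c,w,ps in(("top",T,t,[(60,186),(270,226),(313,235)]),("side",S,s,[(601,100),(608,290)])):
    for p in ps: print(n,[lat(at_z(c,o,w(p),z)) for z in(.048,.050,.052)])
E
```

```text
top blk (np.float64(-0.05), np.float64(-0.12)) -10.114739699924055
side blk (np.float64(3.23), np.float64(-0.92))
top [(np.float64(0.47), np.float64(85.98)), (np.float64(0.28), np.float64(85.72)), (np.float64(0.1), np.float64(85.47))]
top [(np.float64(0.4), np.float64(21.48)), (np.float64(0.22), np.float64(21.36)), (np.float64(0.04), np.float64(21.24))]
top [(np.float64(0.15), np.float64(8.26)), (np.float64(-0.03), np.float64(8.16)), (np.float64(-0.21), np.float64(8.07))]
side [(np.float64(0.97), np.float64(129.18)), (np.float64(1.01), np.float64(127.02)), (np.float64(1.06), np.float64(124.86))]
side [(np.float64(1.71), np.float64(36.94)), (np.float64(1.75), np.float64(35.01)), (np.float64(1.79), np.float64(33.08))]
```

```bash

python3 -m creep '[[-0.08,0.018,0,0,0,0,0],[-0.08,0,0,0,0,0,0],[-0.05,0,0,0,0,0,0],[-0.05,0,0,0,0,0,0]]'
python3 -m creep '[[-0.04,0,0,0,0,0,0],[-0.04,0,0,0,0,0,0],[-0.04,0,0,0,0,0,0]]'
python3 -m creep '[[-0.04,0,0,0,0,0,0],[-0.04,0,0,0,0,0,0],[0,0,0,0,0,0,0]]'
```

```text
time_s: 9.72
tcp_pos: [0.4946, 0.118, 0.0352]
tcp_rot: [-2.409, -2.015, -0.001]
ft_force: [-0.4, 0.8, -1.5]
grip_width: 0.114
grip_force: 58.6
time_s: 9.97
tcp_pos: [0.494, 0.1145, 0.0352]
tcp_rot: [-2.409, -2.015, -0.001]
ft_force: [-0.2, -0.1, -1.0]
grip_width: 0.114
grip_force: 58.6
time_s: 10.22
tcp_pos: [0.4935, 0.1121, 0.0352]
tcp_rot: [-2.41, -2.015, -0.001]
ft_force: [-0.7, -0.7, -1.3]
grip_width: 0.114
grip_force: 58.6
```

```bash

python3 -m creep '[[-0.05,0,0,0,0,0,0],[-0.05,0,0,0,0,0,0],[-0.05,0,0,0,0,0,0],[0,0,0,0,0,0,0]]'
python3 -m creep '[[-0.06,0,0,0,0,0,0],[-0.06,0,0,0,0,0,0],[-0.06,0,0,0,0,0,0],[0,0,0,0,0,0,0]]'
python3 -m creep '[[-0.08,0,0,0,0,0,0],[-0.08,0,0,0,0,0,0],[-0.08,0,0,0,0,0,0],[0,0,0,0,0,0,0]]'
```

```text
time_s: 10.55
tcp_pos: [0.493, 0.1076, 0.0353]
tcp_rot: [-2.41, -2.016, -0.001]
ft_force: [0.7, -0.0, -1.1]
grip_width: 0.116
grip_force: 58.5
time_s: 10.88
tcp_pos: [0.4919, 0.1022, 0.0353]
tcp_rot: [-2.41, -2.015, -0.001]
ft_force: [0.5, -0.7, -1.4]
grip_width: 0.114
grip_force: 58.4
time_s: 11.22
tcp_pos: [0.4906, 0.095, 0.0353]
tcp_rot: [-2.41, -2.015, -0.001]
ft_force: [0.9, -1.0, -0.5]
grip_width: 0.115
grip_force: 58.5
```

```bash

python3 -m creep '[[-0.1,0,0,0,0,0,0],[-0.1,0,0,0,0,0,0],[-0.1,0,0,0,0,0,0],[-0.1,0,0,0,0,0,0],[-0.1,0,0,0,0,0,0],[-0.1,0,0,0,0,0,0],[0,0,0,0,0,0,0]]'
python3 -m creep '[[-0.1,0,0,0,0,0,0],[-0.1,0,0,0,0,0,0],[-0.1,0,0,0,0,0,0],[-0.1,0,0,0,0,0,0],[0,0,0,0,0,0,0]]'
python3 -m creep '[[-0.1,0,0,0,0,0,0],[-0.1,0,0,0,0,0,0],[-0.1,0,0,0,0,0,0],[-0.1,0,0,0,0,0,0],[-0.1,0,0,0,0,0,0],[-0.1,0,0,0,0,0,0],[-0.1,0,0,0,0,0,0],[-0.1,0,0,0,0,0,0],[-0.1,0,0,0,0,0,0],[0,0,0,0,0,0,0]]'
```

```text
time_s: 11.8
tcp_pos: [0.4873, 0.0771, 0.0352]
tcp_rot: [-2.41, -2.015, -0.001]
ft_force: [1.5, -0.7, -2.3]
grip_width: 0.114
grip_force: 58.5
time_s: 12.22
tcp_pos: [0.4853, 0.0654, 0.0352]
tcp_rot: [-2.41, -2.015, -0.001]
ft_force: [1.7, -1.1, -0.9]
grip_width: 0.115
grip_force: 58.5
time_s: 13.05
tcp_pos: [0.4806, 0.0387, 0.0352]
tcp_rot: [-2.41, -2.015, -0.001]
ft_force: [3.0, -1.4, -0.8]
grip_width: 0.117
grip_force: 58.5
```

```bash

python3 -m creep '[[0,0,0,0,0,0,60],[0,0,0,0,0,0,60],[0,0,0,0,0,0,60],[0,0,0,0,0,0,60],[0,0,0,0,0,0,60],[0,0,0,0,0,0,60],[0,0,0,0,0,0,60]]'
python3 -m creep '[[0.2,0,0,0,0,0,60],[0.4,0,0,0,0,0,60],[0.5,0,0,0,0,0,60],[0.5,0,0,0,0,0,60],[0.4,0,0,0,0,0,60],[0.25,0,0,0,0,0,60],[0.03,0,0.05,0,0,0,60],[0,0,0,0,0,0,60],[0,0,0,0,0,0,60]]'
python3 - <<'E'
from h import *
o=r.observe();C={n:r.read_camera(n) for n in("top","wrist","side")}
import pickle;pickle.dump((o,C),open("s5.pkl","wb"))
s=C["side"]["image"][100:220,180:340];w=C["wrist"]["image"]
cv2.imwrite("pics/i.png",np.hstack([cv2.resize(i,(400,300),interpolation=cv2.INTER_CUBIC) for i in(w,s)]))
E
```

```text
time_s: 13.63
tcp_pos: [0.4804, 0.0394, 0.0352]
tcp_rot: [-2.409, -2.015, -0.001]
ft_force: [0.7, -0.3, 0.7]
grip_width: 0.603
grip_force: 0.0
time_s: 14.38
tcp_pos: [0.4922, 0.1065, 0.0335]
tcp_rot: [-2.409, -2.015, 0.0]
ft_force: [-0.2, -0.1, 0.4]
grip_width: 0.598
grip_force: 0.0
```

View pics/i.png

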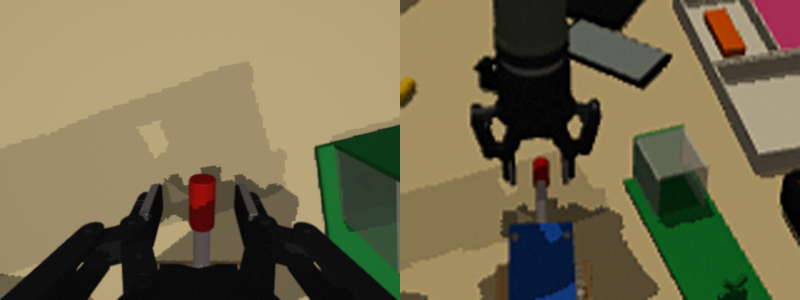

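The wrist view (left half) shows the red hub at (202,204) between the open pads. The side view (right half) shows the axle in line and resting in the bore, with the hub at (540,170). I grip the hub.

```bash

python3 -m creep '[[0,0.02,0,0,0,0,60],[0,0,0,0,0,0,0],[0,0,0,0,0,0,0],[0,0,0,0,0,0,0],[0,0,0,0,0,0,0],[0,0,0,0,0,0,0],[0,0,0,0,0,0,0],[0,0,0,0,0,0,0]]'
python3 -m creep '[[-0.08,0,0,0,0,0,0],[-0.08,0,0,0,0,0,0],[-0.08,0,0,0,0,0,0],[0,0,0,0,0,0,0]]'
python3 -m creep '[[-0.08,0,0,0,0,0,0],[-0.08,0,0,0,0,0,0],[-0.08,0,0,0,0,0,0],[0,0,0,0,0,0,0]]'
```

```text
time_s: 15.2
tcp_pos: [0.4933, 0.1065, 0.0338]
tcp_rot: [-2.41, -2.016, -0.001]
ft_force: [0.5, -1.3, 1.1]
grip_width: 0.185
grip_force: 58.5
time_s: 15.53
tcp_pos: [0.4923, 0.0994, 0.034]
tcp_rot: [-2.41, -2.015, -0.002]
ft_force: [1.2, 1.6, 2.3]
grip_width: 0.187
grip_force: 58.7
time_s: 15.87
tcp_pos: [0.4912, 0.0922, 0.0341]
tcp_rot: [2.41, 2.015, 0.003]
ft_force: [0.8, 2.6, 5.3]
grip_width: 0.184
grip_force: 58.9
```

```bash

python3 -m creep '[[-0.06,0,-0.025,0,0,0,0],[-0.06,0,-0.01,0,0,0,0],[-0.06,0,0,0,0,0,0],[0,0,0,0,0,0,0]]'
python3 -m creep '[[-0.06,0,0,0,0,0,0],[-0.06,0,0,0,0,0,0],[-0.06,0,0,0,0,0,0],[0,0,0,0,0,0,0]]'
python3 -m creep '[[-0.05,0,0,0,0,0,0],[-0.05,0,0,0,0,0,0],[-0.05,0,0,0,0,0,0],[0,0,0,0,0,0,0]]'
```

```text
time_s: 16.2
tcp_pos: [0.4897, 0.0865, 0.0348]
tcp_rot: [2.409, 2.016, 0.0]
ft_force: [3.4, 0.2, 2.1]
grip_width: 0.187
grip_force: 58.7
time_s: 16.53
tcp_pos: [0.4889, 0.0814, 0.0349]
tcp_rot: [-2.41, -2.015, -0.001]
ft_force: [1.8, 0.7, 3.7]
grip_width: 0.182
grip_force: 58.7
time_s: 16.87
tcp_pos: [0.4882, 0.0771, 0.035]
tcp_rot: [-2.41, -2.015, -0.002]
ft_force: [2.9, 3.3, 5.1]
grip_width: 0.188
grip_force: 58.8
```

```bash

python3 -m creep '[[-0.04,0.015,-0.02,0,0,0,0],[-0.04,0,0,0,0,0,0],[-0.04,0,0,0,0,0,0],[0,0,0,0,0,0,0]]'
python3 -m creep '[[-0.04,0,0,0,0,0,0],[-0.04,0,0,0,0,0,0],[-0.04,0,0,0,0,0,0],[0,0,0,0,0,0,0]]'
python3 -m creep '[[-0.04,0,0,0,0,0,0],[-0.04,0,0,0,0,0,0],[-0.04,0,0,0,0,0,0],[0,0,0,0,0,0,0]]'
```

```text
time_s: 17.2
tcp_pos: [0.4874, 0.0733, 0.0352]
tcp_rot: [-2.409, -2.015, 0.0]
ft_force: [2.5, 1.4, 3.2]
grip_width: 0.185
grip_force: 58.7
time_s: 17.53
tcp_pos: [0.4869, 0.0699, 0.0353]
tcp_rot: [-2.409, -2.015, -0.0]
ft_force: [0.6, 2.2, 3.6]
grip_width: 0.181
grip_force: 58.7
time_s: 17.87
tcp_pos: [0.4863, 0.0664, 0.0354]
tcp_rot: [-2.409, -2.015, -0.0]
ft_force: [1.1, 1.5, 3.0]
grip_width: 0.185
grip_force: 58.8
```

```bash

for i in 1 ; do python3 -m creep '[[-0.04,0,-0.01,0,0,0,0],[-0.04,0,0,0,0,0,0],[-0.04,0,0,0,0,0,0],[0,0,0,0,0,0,0]]'; done
python3 -m creep '[[-0.04,0,0,0,0,0,0],[-0.04,0,0,0,0,0,0],[-0.04,0,0,0,0,0,0],[0,0,0,0,0,0,0]]'
python3 -m creep '[[-0.04,0,0,0,0,0,0],[-0.04,0,0,0,0,0,0],[0,0,0,0,0,0,0]]'
```

```text
time_s: 18.2
tcp_pos: [0.4856, 0.0627, 0.0356]
tcp_rot: [-2.409, -2.015, 0.0]
ft_force: [2.3, 0.8, 1.4]
grip_width: 0.188
grip_force: 58.7
time_s: 18.53
tcp_pos: [0.485, 0.0593, 0.0356]
tcp_rot: [-2.41, -2.015, -0.0]
ft_force: [1.0, 1.2, 3.4]
grip_width: 0.185
grip_force: 58.7
time_s: 18.78
tcp_pos: [0.4847, 0.057, 0.0357]
tcp_rot: [-2.409, -2.015, -0.001]
ft_force: [0.1, 2.6, 1.8]
grip_width: 0.187
grip_force: 58.7
```

```bash

python3 -m creep '[[-0.04,0,0,0,0,0,0],[-0.04,0,0,0,0,0,0],[0,0,0,0,0,0,0]]'
python3 -m creep '[[-0.04,0,0,0,0,0,0],[-0.04,0,0,0,0,0,0],[0,0,0,0,0,0,0]]'
python3 -m creep '[[-0.04,0,0,0,0,0,0],[-0.04,0,0,0,0,0,0],[0,0,0,0,0,0,0]]'
```

```text
time_s: 19.03
tcp_pos: [0.4843, 0.0546, 0.0357]
tcp_rot: [-2.409, -2.015, -0.001]
ft_force: [1.0, 1.4, 3.3]
grip_width: 0.186
grip_force: 58.7
time_s: 19.28
tcp_pos: [0.4839, 0.0523, 0.0357]
tcp_rot: [-2.41, -2.015, -0.001]
ft_force: [1.1, 0.7, 3.4]
grip_width: 0.184
grip_force: 58.8
time_s: 19.53
tcp_pos: [0.4835, 0.0499, 0.0357]
tcp_rot: [-2.41, -2.015, -0.001]
ft_force: [0.9, 0.9, 3.8]
grip_width: 0.19
grip_force: 58.8
```

```bash

python3 -m creep '[[-0.04,0,0,0,0,0,0],[-0.04,0,0,0,0,0,0],[0,0,0,0,0,0,0]]'
python3 -m creep '[[-0.04,0,0,0,0,0,0],[-0.04,0,0,0,0,0,0],[0,0,0,0,0,0,0]]'
python3 -m creep '[[-0.04,0,0,0,0,0,0],[-0.04,0,0,0,0,0,0],[0,0,0,0,0,0,0]]'
```

```text
time_s: 19.78
tcp_pos: [0.4831, 0.0476, 0.0357]
tcp_rot: [-2.41, -2.015, -0.001]
ft_force: [0.1, 2.5, 3.8]
grip_width: 0.187
grip_force: 58.9
time_s: 20.03
tcp_pos: [0.4827, 0.0452, 0.0357]
tcp_rot: [-2.41, -2.015, -0.001]
ft_force: [0.8, 2.3, 5.1]
grip_width: 0.184
grip_force: 59.0
time_s: 20.28
tcp_pos: [0.4823, 0.0429, 0.0358]
tcp_rot: [-2.41, -2.015, -0.001]
ft_force: [0.7, 2.8, 5.7]
grip_width: 0.19
grip_force: 59.0
```

```bash

python3 -m creep '[[-0.04,0,-0.02,0,0,0,0],[-0.03,0,0,0,0,0,0],[0,0,0,0,0,0,0]]'
python3 -m creep '[[-0.03,0,0,0,0,0,0],[-0.03,0,0,0,0,0,0],[0,0,0,0,0,0,0]]'
```

```text
time_s: 20.53
tcp_pos: [0.4817, 0.041, 0.036]
tcp_rot: [-2.409, -2.015, -0.001]
ft_force: [1.5, 3.1, 2.2]
grip_width: 0.189
grip_force: 58.6
time_s: 20.78
tcp_pos: [0.4817, 0.0399, 0.036]
tcp_rot: [-2.41, -2.014, -0.002]
ft_force: [2.2, 7.4, 1.2]
grip_width: 0.182
grip_force: 58.6
```

```bash

python3 -m creep '[[-0.03,0,0,0,0,0,0],[-0.03,0,0,0,0,0,0],[0,0,0,0,0,0,0]]'
python3 -m creep '[[-0.03,0,0,0,0,0,0],[-0.03,0,0,0,0,0,0],[0,0,0,0,0,0,0]]'
```

```text
time_s: 21.03
tcp_pos: [0.4814, 0.0382, 0.0361]
tcp_rot: [-2.409, -2.014, -0.003]
ft_force: [2.1, 6.7, 1.2]
grip_width: 0.186
grip_force: 58.6
time_s: 21.28
tcp_pos: [0.481, 0.0365, 0.0361]
tcp_rot: [-2.41, -2.013, -0.003]
ft_force: [1.4, 6.6, 0.1]
grip_width: 0.184
grip_force: 58.6
```

```bash

python3 -m creep '[[-0.03,0,0,0,0,0,0],[-0.03,0,0,0,0,0,0],[0,0,0,0,0,0,0]]'
python3 -m creep '[[-0.03,0,0,0,0,0,0],[0,0,0,0,0,0,0]]'
```

```text
time_s: 21.53
tcp_pos: [0.4808, 0.035, 0.0361]
tcp_rot: [-2.41, -2.013, -0.004]
ft_force: [1.5, 9.4, 1.7]
grip_width: 0.188
grip_force: 58.6
time_s: 21.7
tcp_pos: [0.4809, 0.0348, 0.0361]
tcp_rot: [-2.41, -2.012, -0.006]
ft_force: [2.6, 12.4, 0.6]
grip_width: 0.189
grip_force: 58.5
```

```bash

python3 -m creep '[[-0.03,0,0,0,0,0,0],[0,0,0,0,0,0,0]]'
python3 -m creep '[[-0.02,0,0,0,0,0,0],[0,0,0,0,0,0,0]]'
```

```text
time_s: 21.87
tcp_pos: [0.481, 0.0347, 0.0361]
tcp_rot: [-2.41, -2.01, -0.008]
ft_force: [2.9, 16.4, -1.0]
grip_width: 0.184
grip_force: 58.5
time_s: 22.03
tcp_pos: [0.4811, 0.0346, 0.0361]
tcp_rot: [-2.41, -2.009, -0.009]
ft_force: [3.2, 18.4, -0.2]
grip_width: 0.18
grip_force: 58.5
```

It is solid at 18 N with no more travel, after about 6 mm at about 7 N. I unload part of the force, release and lift away.

```bash

python3 -m creep '[[0.03,0,0,0,0,0,0],[0.03,0,0,0,0,0,0],[0,0,0,0,0,0,60],[0,0,0,0,0,0,60],[0,0,0,0,0,0,60],[0,0,0,0,0,0,60],[0,0,0,0,0,0,60],[0,0,0,0,0,0,60]]'
python3 -m creep '[[0,0,-0.2,0,0,0,60],[0,0,-0.6,0,0,0,60],[0,0,-0.8,0,0,0,60],[0,0,-0.8,0,0,0,60],[0,0,-0.8,0,0,0,60],[0.5,0,-0.4,0,0,0,60],[0.5,0,0,0,0,0,60],[0,0,0,0,0,0,60],[0,0,0,0,0,0,60]]'
python3 - <<'E'
from h import *
o=r.observe();c=r.read_camera("side");w=r.read_camera("top")
cv2.imwrite("pics/j.png",np.hstack([cv2.resize(i,(400,300),interpolation=cv2.INTER_CUBIC) for i in(w["image"][140:245,190:330],c["image"][120:240,170:330])]))
E
```

```text
time_s: 22.7
tcp_pos: [0.4802, 0.033, 0.0361]
tcp_rot: [-2.409, -2.015, -0.0]
ft_force: [0.4, -0.2, -0.2]
grip_width: 0.6
grip_force: 0.0
time_s: 23.45
tcp_pos: [0.4856, 0.0628, 0.1446]
tcp_rot: [-2.408, -2.017, -0.001]
ft_force: [0.3, -0.1, -0.3]
grip_width: 0.6
grip_force: 0.0
```

View pics/j.png

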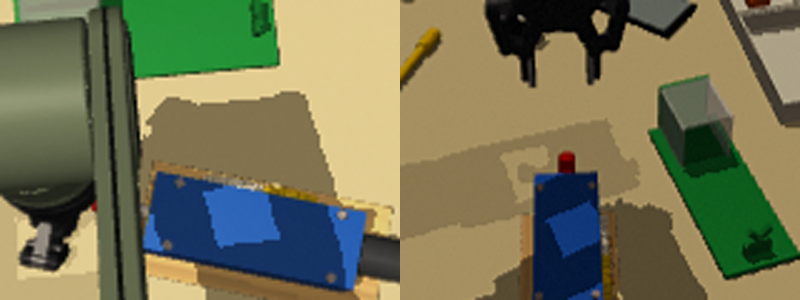

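The side view shows the hub just proud of the bore at (567,162), in line with the block, and the gripper clear above it. I hand in.

```bash
python3 -c 'from station import r;print(r.sign_off())'
```

```text
the job is handed in; nothing more can be done
None
```

The axle is fully home in the gear unit's bore (seat pushed about 6 mm to its solid stop, about 18 N measured at the wrist) after resting released about 80 mm in; gripper clear, job handed in after about 24 s, no verdict returned.

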